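Slide the tin in behind the gallery rail

ROBOT

A 6-joint arm with a two-finger parallel gripper is mounted at the origin on the work surface. World frame = base frame: x ahead of the robot, y to its left, z up, the work surface at z = 0. Lengths are in m, angles in rad, forces in N, time in s.
With the tool pointing down it reaches from about 0.35 to 0.975 m from the base axis. Payload 4.9 kg.
Tool frame: the origin (TCP) lies midway between the tips of the shut fingers; the grasp point (between the pads) lies 19 mm behind it; z points along the fingers, y is the direction in which the jaws open and shut (so a half turn about z gives the same grasp; the last joint's range is limited). The gripper opens to 85 mm and grips with 20 to 120 N. Pads are 22 mm wide; open, the fingers measure 114 mm over their backs; the gripper's body (76 mm by 85 mm) begins 54 mm behind the grasp point. The pads swing forward as they close: fully open they stand 13 mm farther back than shut.
Start: joints at [1.105, 0.053, 1.613, -0, 1.476, -0.119], TCP at [0.212, 0.588, 0.231] pointing down, gripper open.
Joint ranges: [-3.01, 3.01], [-1.01, 2.22], [0.06, 2.58], [-1.02, 4.17], [0.09, 2.62], [-3.14, 3.14]. Speed limits (rad/s): [2.57, 2.57, 3.14, 3.14, 3.14, 3.14].

INTERFACE

Orientations are given as a unit quaternion [w, x, y, z].
In Python, from plant import state, grab_frame, camera_params, job_done, boxes_of gives the robot as it stands.
- The arm moves only by the tool step_arm, never from a script. Its argument "steps" is a list of rows, each a list of 4 numbers: the shift along the tool's x, y, z in mm, then the turn about the tool's z in degrees. A call has 1 to 8 rows; each row shifts and turns the pose as measured when the row begins, along the tool's axes as they then stand; what a row does not reach is not made up. A row lasts 1/10 s, in which the tool goes at most 50 mm and 8.59 degrees, less where a joint would pass 70% of its speed; a pose out of reach is approached as far as the arm can. A call is refused whole if a number of a shift passes 50 or a number of a turn 8.59, either way. A call with a gripper value outside its range is refused whole. "claw" is the opening in per cent of the stroke, from 0 (shut) to 100 (fully open), set as the call begins (left out, the last holds). The fingers move at their own pace and stop on an object; the grip force is fixed at half the most. Time passes only in rows, so rows that do not move let the fingers close. It gives the time, the measured TCP pose, the force and the opening at its end, in the units of the state.
- state(): the state, without advancing time (a new reading comes with each control period).
- grab_frame(name): name is "side" or "top"; returns (picture, depth): 420x560x3 uint8, red, green, blue; 420x560 float32, m along the optical axis (not along the pixel's ray), 0 where there is no reading.
- camera_params(name): a dict with "mtx" (3x3 intrinsics, pixels), "k1" (the pictures are not rectified: a ray, as slopes to the right and down, at radius r is drawn at 1 + k1 r^2 times it, then the intrinsics apply), "extrinsics" (4x4, takes a point from camera to world coordinates). Camera axes: x right, y down, z forward; pixel columns grow to the right and rows downward; lengths in m; the calibration is good to about 2 mm. A picture is of the moment at which its call begins. camera_params takes no time and is no camera call.
- job_done(): hands the job in, once; it reports no verdict.
Trained networks look in the newest picture that a camera, given by its name, has taken for a name from the list of things; names that differ only in an ending like _2 or _b are one class to them, and where a whole thing is asked for, a point or a joint stands for the part that bears it (a point fixed in the world has none). Each returns a list of dicts, best first, with "p" (0 to 1); they miss things now and then, are a little off and sometimes report something else, mostly with a low value. They report only what shows in the picture. A call takes as long as a camera call. They do not tell look-alikes from the thing itself.
- boxes_of(camera, label): "box" ([left, top, width, height] in pixels, round what is visible of it).
The state is a dict: "time": time; "joint_pos": joint angles; "joint_vel": joint speeds; "joint_efforts": joint torques, N m; "tool_pos": TCP position; "tool_rot": TCP orientation; "contact_force": force on the tool from outside, world axes, zero at the start; "ft_torque": the same for the moment, N m; "gripper_width": opening from 0.0 (shut) to 1.0 (fully open).
Only numpy, scipy, OpenCV 4.12 (cv2) and the standard library are available. Lean on these libraries where they do the work, as an engineer would, in place of code of your own. Each camera call takes 0.05 s, during which the arm holds its last target. There are 200 camera calls.

TASK

Put the blue tin with the lever clasp away in front of the glass display case: push it along the wood with your fingertips through the narrow opening between the two brass gate posts of the gallery rail, until the whole tin stands behind the posts and square to the case, then take your hand away. Its clasp is weak, so never lift or tip the tin and do not force it against the brass; leave the glass flap shut and everything else where it is.

Things in the scene. Friction and masses are not known exactly. Their poses are not given: they have to be found in the camera images.
- tin: Closed blue tin, 92 mm along own x, 120 mm along own y, 50 mm high, upright corners rounded to 14 mm, 0.3 to 0.6 kg. Origin: centre of its underside, z up; own x points away from the robot, roughly to the case. It starts on the wood before the opening, up to 50 mm off its middle line and up to 0.25 rad from square; its centre is 85 to 100 mm short of the posts' line.
- clasp (a point): Middle of the outer face of the steel lever clasp on the tin's -x side (the side nearest the robot), 30 mm above the wood; the clasp is 24 mm wide, reaches from 12 to 47 mm height and stands 6 mm out of the side.
- display_case: Fixed cherry-wood and glass display case (tumblers inside) with a brass gallery rail fencing a forecourt before it. Origin: on the wood, in the middle of the opening between the two gate posts; own x leads through the opening to the case, y to the left along the fence, z up. The opening is 128 mm wide. The tin is wholly behind the posts when its centre is past own x = 54 mm.
- left_post (a point): Left gate post (case's own x 0, y +72 mm): turned brass, 16 mm thick at its foot, 61 mm high; this point is on its axis, 50 mm above the wood. From it a 46 mm high fence of two rails (at 18 and 43 mm) runs left to a corner post at own y +205 mm, then back to the case.
- right_post (a point): Right gate post (own x 0, y -72 mm), same form; its fence runs right to a corner post at own y -205 mm, then back to the case.
- plinth (a point): Middle of the top front edge of the case's plinth, 135 mm behind the posts' line and 30 mm above the wood; the tin meets it when its centre is at own x = 89 mm. The case on it is 470 mm wide, 150 mm deep and 165 mm high overall.
- flap (a joint): The case's glass front flap, hinged along its top edge; 0 rad is shut, grows as its lower edge swings out to the robot. Its front face hangs 140 mm behind the posts. It hangs free and is to stay shut.
- sugar_bowl: Lidded white sugar bowl, 76 mm across, 56 mm high, standing in the forecourt 130 to 145 mm to the left of the opening's middle. Origin: centre of its underside. Leave alone.
- coasters: Stack of round cork coasters, 86 mm across, 20 mm high, in the forecourt 130 to 142 mm to the right of the opening's middle. Origin: centre of its underside. Leave alone.
- tray: Empty stainless tray, 200 x 290 x 20 mm, on the wood to the right. Origin: centre of its underside. Leave alone.
- mould: Silicone mould with six cavities, 160 x 76 x 26 mm, lying to one side of the tin, about 220 mm from the opening's middle line. Origin: centre of its underside. Leave alone.
- tongs: Steel serving tongs lying flat, 215 mm long along own x, about 40 mm wide, 18 mm high, on the other side of the tin from the mould. Origin: middle of their length, on the wood. Leave alone.
- tumbler_a: Loose clear plastic tumbler, 72 mm across the rim, 92 mm high, on the wood to the left. Origin: centre of its underside. Leave alone.
- tumbler_b: Second loose clear tumbler, same size, farther left. Origin: centre of its underside. Leave alone.
Mind the look-alikes: they are no part of the job. There is more than one size of the tin; the job needs the smallest.

How it is judged:
On the way:
1. the tin, flat on the wood, is in the opening between the two gate posts (x of tin in the frame of display_case between -0.035 and 0.045 m and y of tin in the frame of display_case between -0.015 and 0.015 m and height (world z) of tin below 0.005 m and angle between tin's own z axis and vertical below 0.06 rad), for 0.1 s.
At the end, for the whole second after the job is handed in: The whole tin is behind the gate posts (its centre more than 54 mm past their line), within 30 mm of the opening's middle line, square to the case within 0.12 rad, flat on the wood and at rest (x of tin in the frame of display_case above 0.054 m and y of tin in the frame of display_case between -0.03 and 0.03 m and angle between the x axis of tin and the x axis of display_case, either way round below 0.12 rad and linear speed of tin below 0.01 m/s and height (world z) of tin below 0.005 m and angle between tin's own z axis and vertical below 0.06 rad); the robot touches nothing.
It fails at once if the tin is lifted off the wood by more than 8 mm or tipped by more than 0.15 rad (height (world z) of tin above 0.008 m or angle between tin's own z axis and vertical above 0.15 rad).
It fails at once if the tin is forced against the gallery or case with more than 40 N (contact force between tin and display_case above 40 N).
It fails at once if the robot strikes or leans on the gallery or case with more than 40 N (contact force between any of the fingers, the arm and display_case above 40 N).
It fails at once if the glass flap is swung open by more than 0.15 rad (value of joint flap above 0.15 rad).
It fails at once if another thing is shifted by more than 20 mm or tipped (distance of any of sugar_bowl, coasters, tray, mould, tongs, tumbler_a, tumbler_b from where it was at the start of the episode above 0.02 m or angle between any of sugar_bowl, coasters, tray, mould, tongs, tumbler_a, tumbler_b's own z axis and vertical above 0.3 rad).
It also fails if it takes over 58 s, if anything falls off the work surface, if the arm or the gripper's body presses on something with over 40 N, if the wrist force passes 120 N, or if a joint passes its speed limit or range.

## Working session

There is one attempt and no reset: what is moved stays moved. The work goes in short steps, Python scripts to look and compute and a tool call to move; the robot and the scene stay as the last step left them, time stands still between calls to the robot, and variables do not carry over. Pictures are saved under pics/ and viewed, about 8 in all and at most 12, crops included, and the job is handed in when it is done.

Besides the shell and the picture viewer there is one more tool, called after "Call:" as name([rows], argument=value, ...), one row to a line, values as JSON. step_arm: Moves the arm, as the interface text tells. Its arguments: {"type":"object","properties":{"steps":{"type":"array"},"claw":{"type":"number"}},"required":["steps"]}

```bash
mkdir -p pics
cat > h.py <<'E'
import numpy as np, cv2
from plant import *
def world(cam,u,v,d):
    p=camera_params(cam);K=np.array(p["mtx"]);T=np.array(p["extrinsics"])
    u=np.atleast_1d(u).astype(float);v=np.atleast_1d(v).astype(float)
    n=cv2.undistortPoints(np.stack([u,v],-1)[:,None],K,np.array([p["k1"],0,0,0.]))[:,0]
    c=np.c_[n*np.atleast_1d(d)[:,None],np.atleast_1d(d)]
    return c@T[:3,:3].T+T[:3,3]
def save(n,im): cv2.imwrite("pics/"+n+".png",im[...,::-1])
E
python3 - <<'E'
from h import *
for c in("top","side"):
    im,d=grab_frame(c);save(c+"0",im);np.savez(c+"0",im=im,d=d)
    print(c,camera_params(c))
    for l in("tin","clasp","display_case","left_post","right_post","tongs","mould","sugar_bowl","coasters"):
        print(l,[(np.round(b["box"]).astype(int).tolist(),round(b["p"],2)) for b in boxes_of(c,l)][:4])
print(state())
E
```

```text
top {'mtx': array([[389.24471125,   0.        , 281.00513875],
       [  0.        , 389.24471125, 202.867396  ],
       [  0.        ,   0.        ,   1.        ]]), 'k1': 0.034073119428435314, 'extrinsics': array([[-2.59394771e-02, -9.89053397e-01,  1.45260182e-01,
         3.95633570e-01],
       [-9.99428141e-01,  2.88112005e-02,  1.77004619e-02,
        -1.24841249e-04],
       [-2.16918222e-02, -1.44717973e-01, -9.89235146e-01,
         1.17677068e+00],
       [ 0.00000000e+00,  0.00000000e+00,  0.00000000e+00,
         1.00000000e+00]])}
tin [([291, 185, 44, 37], 0.9), ([289, 246, 58, 51], 0.6), ([241, 149, 22, 23], 0.35)]
clasp [([292, 185, 41, 38], 0.92), ([288, 248, 59, 47], 0.86), ([394, 259, 66, 54], 0.55)]
display_case [([199, 51, 179, 140], 0.82)]
left_post [([200, 54, 178, 138], 0.57)]
right_post [([203, 52, 170, 144], 0.91)]
tongs [([366, 178, 26, 68], 0.9)]
mould [([216, 209, 34, 52], 0.92), ([369, 175, 26, 72], 0.47)]
sugar_bowl [([241, 147, 27, 23], 0.87)]
coasters [([327, 131, 29, 28], 0.92), ([198, 53, 181, 138], 0.5), ([238, 149, 26, 22], 0.38)]
side {'mtx': arr
[... 971 characters left out ...]
nt_pos': array([ 1.10502975e+00,  5.27104460e-02,  1.61290012e+00, -1.77514291e-05,
        1.47600493e+00, -1.18997998e-01]), 'joint_vel': array([-6.28495282e-04,  8.03608274e-05,  1.86191319e-04, -1.83231663e-03,
        1.30074662e-03, -3.43196688e-04]), 'joint_efforts': array([-7.73066859e-05, -3.93680406e+01, -3.70479369e+01, -5.39541497e-05,
        3.77109818e-04, -2.18228222e-07]), 'tool_pos': array([0.2124065 , 0.58777752, 0.23129702]), 'tool_rot': array([ 5.16893062e-06,  1.72516051e-01,  9.85006707e-01, -1.34831247e-05]), 'contact_force': array([ 0.15531199,  0.96650877, -0.55311391]), 'ft_torque': array([ 0.012456  , -0.03902172, -0.00228867]), 'gripper_width': 1.001680759133047}
```

Run:
```python
from h import *
im=np.load("top0.npz")["im"];d=np.load("top0.npz")["d"]
save("topcrop",cv2.resize(im[40:310,190:470],None,fx=2.8,fy=2.2*1.0,interpolation=cv2.INTER_CUBIC)[:594,:784])
hsv=cv2.cvtColor(im,cv2.COLOR_RGB2HSV)
for (l,t,w,h) in ([291,185,44,37],[289,246,58,51],[394,259,66,54]):
    ys,xs=np.mgrid[t-6:t+h+6,l-6:l+w+6];ys=ys.ravel();xs=xs.ravel()
    P=world("top",xs,ys,d[ys,xs]);
    m=(P[:,2]>.02);z=np.median(P[m,2])
    m=(abs(P[:,2]-z)<.006); Q=P[m,:2].astype(np.float32)
    print(z,cv2.minAreaRect(Q),np.median(im[ys[m],xs[m]],0))
```

```text
0.04940789060105 ((0.555891752243042, -0.0715349018573761), (0.09835361689329147, 0.11940871179103851), 8.391554832458496) [ 70. 106. 154.]
0.06324581498637749 ((0.3620237708091736, -0.07500350475311279), (0.1528351604938507, 0.12555906176567078), 85.32303619384766) [ 78. 113. 161.]
0.06281204317984068 ((0.3183033764362335, -0.384715735912323), (0.12439923733472824, 0.1555069535970688), 7.3830156326293945) [ 80. 114. 161.]
```

View pics/topcrop.png

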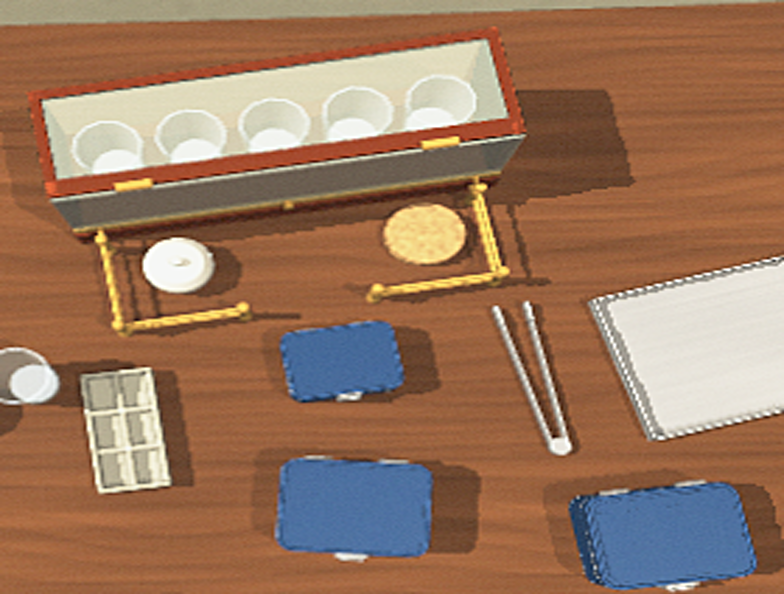

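View pics/side0.png

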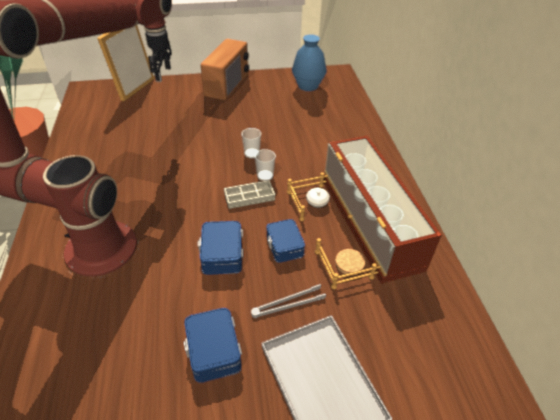

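The top view shows three blue tins, at about (312,203), (317,271) and (427,286). The one at (312,203) measures 98x119x49 mm including the clasp. It stands just before the opening, so it fits the smallest one. The other two are about 63 mm high. Next I'll enlarge the opening to confirm and to locate the posts.

```bash
cat >> h.py <<'E'
def onz(cam,u,v,z):
    a=world(cam,u,v,np.ones(np.size(u)));o=np.array(camera_params(cam)["extrinsics"])[:3,3]
    r=a-o;return o+r*((z-o[2])/r[:,2])[:,None]
E
python3 - <<'E'
from h import *
im=np.load("top0.npz")["im"];d=np.load("top0.npz")["d"]
save("gate",cv2.resize(im[160:230,265:345],None,fx=8,fy=8,interpolation=cv2.INTER_CUBIC))
hsv=cv2.cvtColor(im,cv2.COLOR_RGB2HSV).astype(int)
for c in("top","side"):
    im=np.load(c+"0.npz")["im"];d=np.load(c+"0.npz")["d"]
    hsv=cv2.cvtColor(im,cv2.COLOR_RGB2HSV).astype(int)
    m=(abs(hsv[...,0]-23)<6)&(hsv[...,1]>130)&(hsv[...,2]>120)&(d>0)
    ys,xs=np.nonzero(m);P=world(c,xs,ys,d[ys,xs])
    k=(P[:,2]>.052)&(P[:,2]<.07)&(P[:,0]>.5)&(P[:,0]<.9)
    xs,ys,P=xs[k],ys[k],P[k]
    mm=np.zeros(m.shape,np.uint8);mm[ys,xs]=1
    n,lab,st,ce=cv2.connectedComponentsWithStats(mm)
    for i in range(1,n): 
        q=lab[ys,xs]==i;print(c,st[i,4],ce[i].round(1),P[q].mean(0).round(4))
E
```

```text
top 11 [361.5 124.7] [ 0.7872 -0.225   0.0588]
top 1 [293. 133.] [ 0.7711 -0.0214  0.052 ]
top 12 [225.4 148.6] [0.7273 0.1806 0.0594]
top 13 [369.4 162.6] [ 0.6712 -0.2417  0.0593]
top 14 [324.8 170.6] [ 0.6515 -0.1109  0.0585]
top 12 [276.4 179.2] [0.63   0.0315 0.0594]
top 12 [231.2 186.7] [0.6118 0.1641 0.0598]
side 1 [322. 173.] [0.7303 0.1796 0.0574]
side 4 [289.5 179.5] [0.6136 0.161  0.0582]
side 4 [302.  206.2] [0.6311 0.0299 0.0581]
side 4 [318.5 239.5] [ 0.6527 -0.1144  0.0593]
side 2 [374.  264.5] [ 0.7877 -0.2279  0.0597]
side 5 [335.2 274.4] [ 0.671  -0.2449  0.0593]
```

View pics/gate.png

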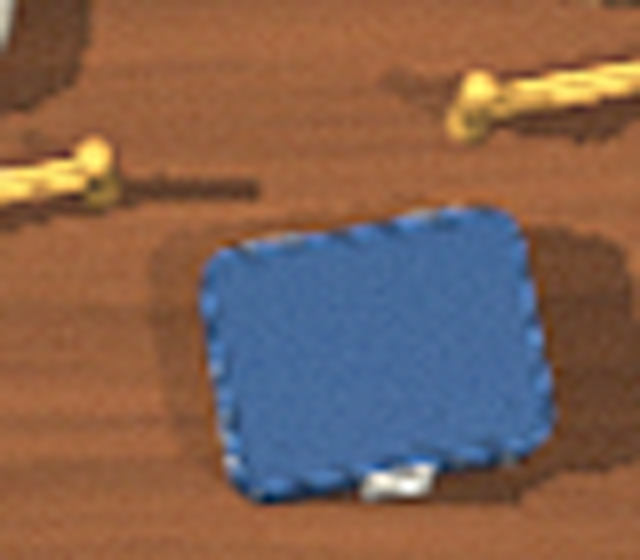

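```bash
cat >> h.py <<'E'
from scipy.optimize import least_squares
TH=np.arctan2(0.671-0.6118,0.164+0.2417); C0=np.array([0.6413,-0.0397])
def tocase(p): 
    R=np.array([[np.cos(TH),np.sin(TH)],[-np.sin(TH),np.cos(TH)]]);return (np.asarray(p)[...,:2]-C0)@R.T
def tin(cam="top",guess=None,box=None,dump=None):
    im,d=grab_frame(cam)
    if dump: save(dump,im)
    hsv=cv2.cvtColor(im,cv2.COLOR_RGB2HSV).astype(int)
    m=(abs(hsv[...,0]-107)<12)&(hsv[...,1]>90)&(d>0)
    ys,xs=np.nonzero(m);P=world(cam,xs,ys,d[ys,xs])
    q=tocase(P);k=(P[:,2]>.041)&(P[:,2]<.057)&(abs(q[:,0]+.02)<.14)&(abs(q[:,1])<.14)
    mm=np.zeros(m.shape,np.uint8);mm[ys[k],xs[k]]=255
    mm=cv2.morphologyEx(mm,cv2.MORPH_CLOSE,np.ones((3,3)))
    big=cv2.GaussianBlur(cv2.resize(mm,None,fx=4,fy=4,interpolation=cv2.INTER_LINEAR),(9,9),0)>127
    cs,_=cv2.findContours(big.astype(np.uint8),cv2.RETR_EXTERNAL,cv2.CHAIN_APPROX_NONE)
    c=max(cs,key=cv2.contourArea)[:,0].astype(float);c=(c+.5)/4-.5
    p=tocase(onz(cam,c[:,0],c[:,1],.049))
    def f(s):
        a=s[2];r=(p-s[:2])@np.array([[np.cos(a),-np.sin(a)],[np.sin(a),np.cos(a)]])
        e=abs(r)-np.array([.032,.046]);o=np.maximum(e,0)
        return np.hypot(*o.T)+np.minimum(e.max(1),0)-.014-s[3]
    b=min((least_squares(f,[*p.mean(0),a,0],loss="soft_l1",f_scale=.0015) for a in(-.2,0,.2)),key=lambda r:r.cost)
    z=np.median(P[k,2]);print(cam,"tin x,y mm",(b.x[:2]*1e3).round(1),"yaw",b.x[2].round(3),"grow",(b.x[3]*1e3).round(1),"rms",(np.sqrt(np.mean(f(b.x)**2))*1e3).round(2),"z",z.round(4))
    return b.x
def tool():
    s=state();w,x,y,z=s["tool_rot"]
    X=np.array([1-2*(y*y+z*z),2*(x*y+w*z),2*(x*z-w*y)]);Y=np.array([2*(x*y-w*z),1-2*(x*x+z*z),2*(y*z+w*x)])
    print("t",round(s["time"],2),"case mm",(tocase(s["tool_pos"])*1e3).round(1),"z",(s["tool_pos"][2]*1e3).round(1),"X-yaw in case deg",np.degrees(np.arctan2(X[1],X[0])-TH).round(2),"Y",np.degrees(np.arctan2(Y[1],Y[0])-TH).round(2),"F",s["contact_force"].round(1),"w",round(s["gripper_width"],3))
E
python3 - <<'E'
from h import *
print(TH)
tin("top");tin("side");tool()
for c,l in(("top","left_post"),): print(tocase([[.6515,-.1109],[.63,.0315],[.6527,-.1144],[.6311,.0299]]))
E
```

```text
0.14489797691934234
top tin x,y mm [-86.9 -18. ] yaw 0.004 grow -1.5 rms 0.89 z 0.0497
side tin x,y mm [-87.7 -25.8] yaw -0.003 grow -1.6 rms 1.73 z 0.0482
t 1.1 case mm [-333.8  682.8] z 231.3 X-yaw in case deg 151.83 Y 61.83 F [ 0.6  0.4 -0.3] w 0.998
[[-1.87562577e-04 -7.19266628e-02]
 [-9.00910130e-04  7.20854934e-02]
 [ 4.94492026e-04 -7.55632548e-02]
 [-4.34637857e-05  7.03434298e-02]]
```

Call:
step_arm([
  [-35,-34,0,0],
  [-35,-34,0,0],
  [-35,-34,0,0],
  [-35,-34,0,0],
  [-35,-34,0,0],
  [-35,-34,0,0],
  [-35,-34,0,0],
  [-35,-34,0,0],
], claw=45)

```text
time: 1.9
tool_pos: [0.3864, 0.2317, 0.2311]
tool_rot: [0.002, 0.166, 0.986, 0.001]
contact_force: [1.1, 0.1, -0.2]
gripper_width: 0.452
```

Call:
step_arm([
  [-35,-34,0,0],
  [-35,-34,0,0],
  [-35,-34,0,0],
  [-35,-34,0,0],
  [-35,-34,0,0],
  [-35,-34,0,0],
  [-35,-34,0,0],
  [-35,-34,0,0],
])

```text
time: 2.7
tool_pos: [0.5633, -0.1275, 0.2345]
tool_rot: [0.006, 0.167, 0.986, 0.003]
contact_force: [0.3, 1.0, -0.1]
gripper_width: 0.449
```

Call:
step_arm([
  [0,0,0,8],
  [0,0,0,8],
  [0,0,0,8],
  [0,0,0,8],
  [0,0,0,8],
  [0,0,0,8],
  [0,0,0,8],
  [0,0,0,5.8],
])

```text
time: 3.5
tool_pos: [0.5651, -0.1359, 0.2334]
tool_rot: [0.004, 0.67, 0.742, 0.005]
contact_force: [-0.1, 0.5, -0.6]
gripper_width: 0.446
```

```bash
python3 -c "
from h import *
tool()"
```

```text
t 3.5 case mm [-89.3 -84.1] z 233.4 X-yaw in case deg 87.5 Y -2.5 F [-0.1  0.5 -0.6] w 0.446
```

Call:
step_arm([
  [-24,2,0,-2.5],
  [0,0,40,0],
  [0,0,40,0],
  [0,0,40,0],
  [0,0,40,0],
  [0,0,30,0],
  [0,0,0,0],
])

```text
time: 4.2
tool_pos: [0.5756, -0.1616, 0.0419]
tool_rot: [0.008, 0.654, 0.756, 0.006]
contact_force: [-1.2, 0.1, 0.0]
gripper_width: 0.453
```

```bash
python3 -c "
from h import *
tool();tin(dump='d1')"
```

```text
t 4.2 case mm [ -82.6 -111.1] z 41.9 X-yaw in case deg 89.98 Y -0.01 F [-1.2  0.1  0. ] w 0.453
top tin x,y mm [-85.4 -14.2] yaw 0.045 grow -4.4 rms 7.41 z 0.0496
```

Call:
step_arm([
  [0,-4,28,0],
  [0,0,3,0],
  [10,0,0,0],
  [6,0,0,0],
  [4,0,0,0],
  [4,0,0,0],
  [4,0,0,0],
  [0,0,0,0],
])

```text
time: 5.05
tool_pos: [0.5797, -0.1362, 0.0281]
tool_rot: [0.021, 0.653, 0.757, 0.01]
contact_force: [0.4, -0.7, -0.6]
gripper_width: 0.451
```

```bash
python3 -c "
from h import *
tool();tin('side',dump='s1')"
```

```text
t 5.05 case mm [-74.8 -86.6] z 28.1 X-yaw in case deg 90.05 Y 0.09 F [ 0.4 -0.7 -0.6] w 0.451
side tin x,y mm [-105.    23.2] yaw -0.321 grow -27.1 rms 6.21 z 0.0479
```

Call:
step_arm([
  [-6,-2,0,0],
  [-5,-4,0,0],
  [0,-4,3,0],
  [0,-4,4,0],
  [0,0,4,0],
  [0,0,4,0],
  [0,0,3,0],
  [0,0,0,0],
])

```text
time: 5.9
tool_pos: [0.5662, -0.151, 0.007]
tool_rot: [0.02, 0.654, 0.756, 0.01]
contact_force: [0.1, 0.6, 0.5]
gripper_width: 0.449
```

```bash
python3 -c "
from h import *
tool();im,d=grab_frame('side');save('s2',cv2.resize(im[130:330,170:450],None,fx=2.8,fy=2.8))
from scipy.spatial.transform import Rotation as R
s=state()['tool_rot'];print(R.from_quat(s,scalar_first=True).as_matrix()[:,2])"
```

```text
t 5.9 case mm [-90.4 -99.3] z 7.0 X-yaw in case deg 89.94 Y -0.02 F [0.1 0.6 0.5] w 0.449
[ 0.04403512 -0.01108087 -0.99896853]
```

View pics/s2.png

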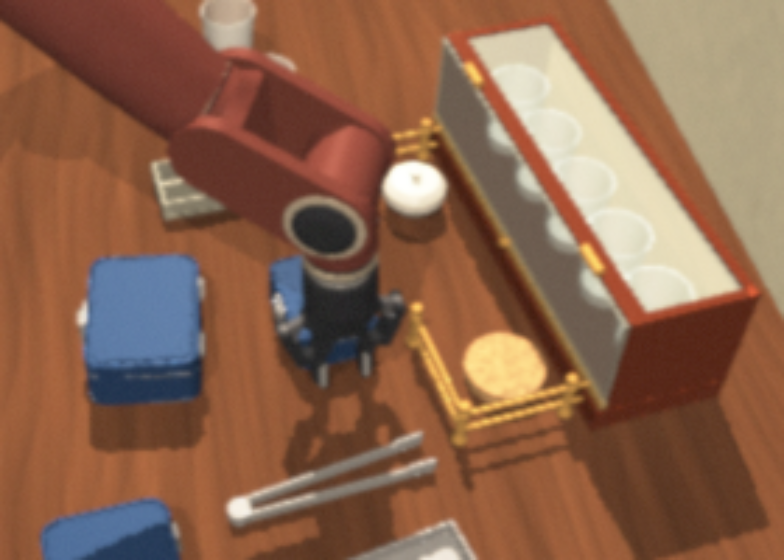

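Call:
step_arm([
  [4,0,0,0],
  [4,0,0,0],
  [4,0,0,0],
  [4,0,0,0],
  [4,0,0,0],
  [3,0,0,0],
  [2,0,0,0],
  [0,0,0,0],
])

```text
time: 6.75
tool_pos: [0.5633, -0.1248, 0.0075]
tool_rot: [0.022, 0.654, 0.756, 0.01]
contact_force: [-0.2, -1.0, -1.3]
gripper_width: 0.45
```

```bash
python3 -c "
from h import *
tool()"
```

```text
t 6.75 case mm [-89.5 -73. ] z 7.5 X-yaw in case deg 90.01 Y 0.06 F [-0.2 -1.  -1.3] w 0.45
```

Call:
step_arm([
  [-6,0,0,0],
  [-10,0,0,0],
  [-10,0,-10,0],
  [0,0,-30,0],
  [0,0,-40,0],
  [0,-30,-40,0],
  [0,-40,-10,0],
  [0,-40,0,0],
])

```text
time: 7.55
tool_pos: [0.4542, -0.1714, 0.1431]
tool_rot: [0.024, 0.654, 0.756, 0.011]
contact_force: [-0.7, -0.6, -0.0]
gripper_width: 0.451
```

Call:
step_arm([
  [0,0,0,8],
  [0,0,0,8],
  [0,0,0,8],
  [0,0,0,8],
  [0,0,0,8],
], claw=65)

```text
time: 8.05
tool_pos: [0.4508, -0.1766, 0.1496]
tool_rot: [0.022, 0.881, 0.472, 0.02]
contact_force: [-0.1, -0.3, -0.2]
gripper_width: 0.652
```

```bash
python3 -c "
from h import *
tool();tin(dump='d2');tin('side');print(state()['joint_pos'].round(2))"
```

```text
t 8.05 case mm [-208.3 -107.9] z 149.6 X-yaw in case deg 48.06 Y -41.99 F [-0.1 -0.3 -0.2] w 0.652
top tin x,y mm [-85.7  -0.9] yaw -0.016 grow -1.6 rms 0.82 z 0.0497
side tin x,y mm [-85.8  -9.8] yaw -0.032 grow -2.5 rms 6.95 z 0.048
[-0.53 -0.27  2.05  0.01  1.3   0.04]
```

Call:
step_arm([
  [0,0,0,8],
  [0,0,0,8],
  [0,0,0,8],
  [0,0,0,8],
  [0,0,0,8],
  [0,0,0,7],
  [0,0,0,0],
])

```text
time: 8.85
tool_pos: [0.4515, -0.18, 0.1537]
tool_rot: [0.013, 0.996, 0.079, 0.029]
contact_force: [0.1, 0.1, 0.2]
gripper_width: 0.648
```

```bash
cat >> h.py <<'E'
def tilt():
    from scipy.spatial.transform import Rotation as R
    v=R.from_quat(state()["tool_rot"],scalar_first=True).as_matrix()[:,2];print("tool z in case",tocase(v[:2]+C0).round(3))
E
python3 -c "
from h import *
tool();tilt();print(state()['joint_pos'].round(2))"
```

```text
t 8.85 case mm [-208.1 -111.4] z 153.7 X-yaw in case deg 0.83 Y -89.27 F [0.1 0.1 0.2] w 0.648
tool z in case [ 0.056 -0.03 ]
[-0.54 -0.28  2.05  0.01  1.31  0.87]
```

Call:
step_arm([
  [6,-28,0,0.8],
  [8,-30,0,0],
  [8,-30,0,0],
  [6,-22,10,0],
  [3,-6,20,0],
  [0,0,20,0],
  [0,0,14,0],
  [0,0,0,0],
])

```text
time: 9.65
tool_pos: [0.4713, -0.0603, 0.0909]
tool_rot: [0.015, 0.995, 0.092, 0.032]
contact_force: [-0.8, 0.8, 1.0]
gripper_width: 0.646
```

```bash
python3 -c "
from h import *
tool();tilt()"
```

```text
t 9.65 case mm [-171.2    4.2] z 90.9 X-yaw in case deg 2.29 Y -87.84 F [-0.8  0.8  1. ] w 0.646
tool z in case [ 0.063 -0.033]
```

Call:
step_arm([
  [0,1,8,1.2],
  [0,1,14,1.1],
  [0,0,16,0],
  [0,0,16,0],
  [0,0,14,0],
  [0,0,9,0],
  [0,0,4,0],
  [0,0,0,0],
])

```text
time: 10.45
tool_pos: [0.4827, -0.068, 0.0131]
tool_rot: [0.016, 0.996, 0.074, 0.038]
contact_force: [-0.4, -0.2, 0.1]
gripper_width: 0.648
```

```bash
python3 -c "
from h import *
tool();tilt()
im,d=grab_frame('top');save('t3',cv2.resize(im[150:310,240:400],None,fx=3.7,fy=3.7))"
```

```text
t 10.45 case mm [-161.    -5.1] z 13.1 X-yaw in case deg 0.3 Y -89.86 F [-0.4 -0.2  0.1] w 0.648
tool z in case [ 0.073 -0.038]
```

View pics/t3.png

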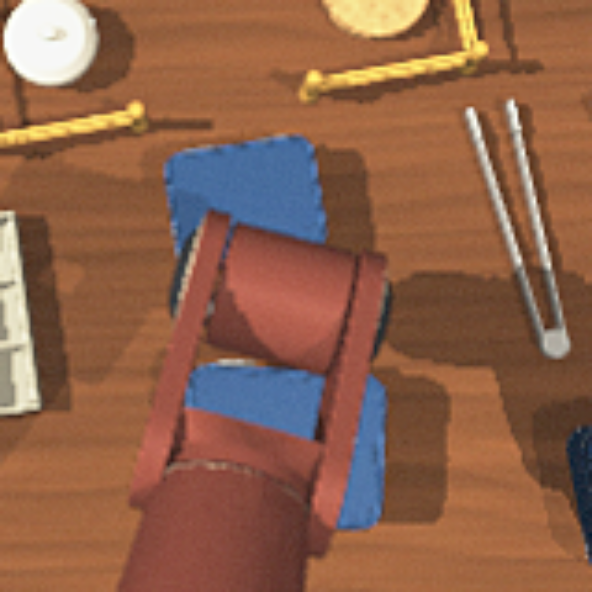

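Call:
step_arm([
  [2,-3,0,0],
  [4,-2,0,0],
  [4,0,0,0],
  [4,0,0,0],
  [4,0,0,0],
  [4,0,0,0],
  [4,0,0,0],
  [0,0,0,0],
])

```text
time: 11.3
tool_pos: [0.5105, -0.0587, 0.0173]
tool_rot: [0.017, 0.996, 0.075, 0.038]
contact_force: [0.5, -0.7, 1.0]
gripper_width: 0.647
```

```bash
python3 - <<'E'
s=open('h.py').read()
s=s.replace("    p=tocase(onz(cam,c[:,0],c[:,1],.049))\n","""    H,W=d.shape;vv,uu=np.mgrid[:H,:W];Z=world(cam,uu.ravel(),vv.ravel(),d.ravel())[:,2].reshape(H,W)
    occ=cv2.dilate(((Z>.058)|(d<=0)).astype(np.uint8),np.ones((7,7)))
    c=c[occ[c[:,1].round().astype(int),c[:,0].round().astype(int)]==0]
    p=tocase(onz(cam,c[:,0],c[:,1],.049))
""").replace("return np.hypot(*o.T)+np.minimum(e.max(1),0)-.014-s[3]","return np.hypot(*o.T)+np.minimum(e.max(1),0)-.014+.0015+0*s[3]")
open('h.py','w').write(s)
E
python3 -c "
from h import *
tool();tilt();tin()"
```

```text
t 11.3 case mm [-1.321e+02  1.000e-01] z 17.3 X-yaw in case deg 0.37 Y -89.8 F [ 0.5 -0.7  1. ] w 0.647
tool z in case [ 0.074 -0.039]
top tin x,y mm [-75.8   0.4] yaw -0.012 grow 0.0 rms 0.93 z 0.0492
```

Call:
step_arm([
  [4,0,1,0.3],
  [4,0,1,0],
  [4,0,1,0],
  [4,0,0,0],
  [4,0,0,0],
  [2,0,0,0],
  [0,0,0,0],
])

```text
time: 12.05
tool_pos: [0.5328, -0.0553, 0.0151]
tool_rot: [0.017, 0.997, 0.072, 0.037]
contact_force: [-4.3, -1.1, 3.7]
gripper_width: 0.651
```

```bash
python3 -c "
from h import *
tool();tilt();tin(dump='d5')"
```

```text
t 12.05 case mm [-109.6    0.2] z 15.1 X-yaw in case deg 0.04 Y -90.12 F [-4.3 -1.1  3.7] w 0.651
tool z in case [ 0.07  -0.039]
top tin x,y mm [-53.4   0. ] yaw -0.01 grow 0.0 rms 0.86 z 0.0496
```

Call:
step_arm([
  [3,0,0.3,0],
  [3,0,0.3,0],
  [3,0,0.3,0],
  [3,0,0.3,0],
  [3,0,0.3,0],
])

```text
time: 12.6
tool_pos: [0.5481, -0.0531, 0.015]
tool_rot: [0.017, 0.997, 0.072, 0.036]
contact_force: [-4.2, 0.2, 3.8]
gripper_width: 0.648
```

```bash
python3 -c "
from h import *
tool();tin()"
```

```text
t 12.6 case mm [-94.1   0.1] z 15.0 X-yaw in case deg 0.03 Y -90.12 F [-4.2  0.2  3.8] w 0.648
top tin x,y mm [-37.9  -0. ] yaw 0.006 grow 0.0 rms 0.71 z 0.0492
```

Call:
step_arm([
  [4,0,0.3,0],
  [4,0,0.3,0],
  [4,0,0.3,0],
  [4,0,0.3,0],
  [4,0,0.3,0],
  [4,0,0.3,0],
  [4,0,0.3,0],
])

```text
time: 13.35
tool_pos: [0.5785, -0.0488, 0.0148]
tool_rot: [0.017, 0.997, 0.072, 0.036]
contact_force: [-4.9, 0.8, 1.8]
gripper_width: 0.649
```

```bash
python3 -c "
from h import *
tool();tin()"
```

```text
t 13.35 case mm [-63.5   0.1] z 14.8 X-yaw in case deg 0.03 Y -90.13 F [-4.9  0.8  1.8] w 0.649
top tin x,y mm [-7.7 -0.2] yaw 0.004 grow 0.0 rms 1.01 z 0.0492
```

Call:
step_arm([
  [4,0,0.3,0],
  [5,0,0.3,0],
  [5,0,0.3,0],
  [5,0,0.3,0],
  [5,0,0.3,0],
  [5,0,0.3,0],
  [5,0,0.3,0],
  [4,0,0.3,0],
])

```text
time: 14.2
tool_pos: [0.6198, -0.0427, 0.0147]
tool_rot: [0.017, 0.997, 0.072, 0.037]
contact_force: [-2.8, -0.3, 2.4]
gripper_width: 0.65
```

```bash
python3 -c "
from h import *
tool();tin();im,d=grab_frame('side');save('s6',cv2.resize(im[130:310,230:450],None,fx=3,fy=3))"
```

```text
t 14.2 case mm [-21.7   0.1] z 14.7 X-yaw in case deg 0.02 Y -90.14 F [-2.8 -0.3  2.4] w 0.65
top tin x,y mm [ 27.4 -58.8] yaw -0.198 grow 0.0 rms 2.65 z 0.049
```

View pics/s6.png

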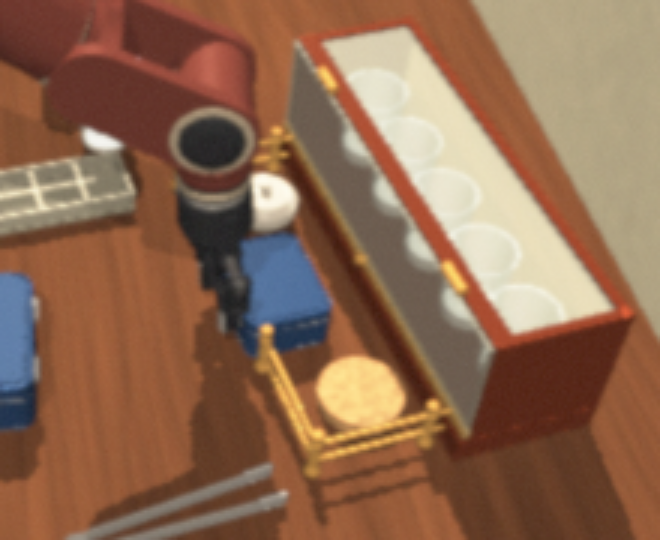

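The side view shows the tin at about (285,290) lying between the posts and square, with the fingers behind it. The last top fit failed because the hand hides the tin there. By the tool offset its centre is at about +34 mm.

Call:
step_arm([
  [4,0,0.3,0],
  [4,0,0.3,0],
  [4,0,0.3,0],
  [4,0,0.3,0],
])

```text
time: 14.7
tool_pos: [0.6365, -0.0403, 0.0148]
tool_rot: [0.017, 0.997, 0.072, 0.037]
contact_force: [-3.3, -0.6, 2.0]
gripper_width: 0.653
```

Call:
step_arm([
  [4,0,0.3,0],
  [4,0,0.3,0],
  [4,0,0.3,0],
  [3,0,0.3,0],
  [0,0,0,0],
])

```text
time: 15.2
tool_pos: [0.6535, -0.038, 0.0147]
tool_rot: [0.017, 0.997, 0.072, 0.037]
contact_force: [-2.9, -0.8, 2.0]
gripper_width: 0.652
```

```bash
python3 -c "
from h import *
tool();tilt()"
```

```text
t 15.2 case mm [12.3 -0. ] z 14.7 X-yaw in case deg 0.02 Y -90.14 F [-2.9 -0.8  2. ] w 0.652
tool z in case [ 0.071 -0.038]
```

Call:
step_arm([
  [-4,0,0,0],
  [-10,0,0,0],
  [-20,0,0,0],
  [-25,0,0,0],
  [-25,0,-3,0],
  [-20,0,-15,0],
  [-5,0,-30,0],
  [0,0,-40,0],
])

```text
time: 16.0
tool_pos: [0.5286, -0.0504, 0.0881]
tool_rot: [0.015, 0.997, 0.071, 0.035]
contact_force: [0.9, 0.2, 0.1]
gripper_width: 0.65
```

Call:
step_arm([
  [0,0,-40,0],
  [-30,0,-20,0],
  [-40,0,0,0],
  [-30,0,0,0],
  [-10,0,0,0],
  [0,0,0,0],
  [0,0,0,0],
])

```text
time: 16.7
tool_pos: [0.4141, -0.066, 0.1489]
tool_rot: [0.018, 0.996, 0.071, 0.047]
contact_force: [-0.7, -0.4, -0.3]
gripper_width: 0.651
```

```bash
python3 -c "
from h import *
tool();tin(dump='fin');im=cv2.imread('pics/fin.png');cv2.imwrite('pics/finc.png',cv2.resize(im[100:310,190:400],None,fx=2.8,fy=2.8))"
```

```text
t 16.7 case mm [-228.6    6.8] z 148.9 X-yaw in case deg -0.02 Y -90.24 F [-0.7 -0.4 -0.3] w 0.651
top tin x,y mm [68.  -0.3] yaw 0.0 grow 0.0 rms 1.08 z 0.0495
```

View pics/finc.png

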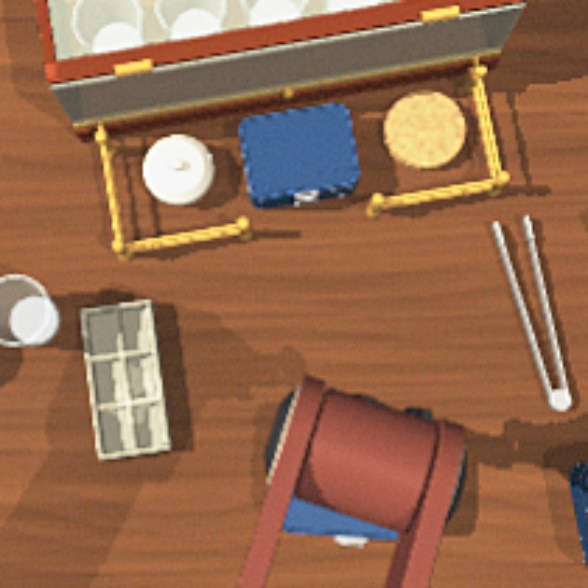

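The tin, at (298,155) in the crop, stands behind the posts and square to the case. The hand is clear, and the neighbouring things have not moved.

```bash
python3 -c "
from h import *
print(job_done())"
```

```text
the job is handed in; nothing more can be done
None
```

I put the smallest blue tin away behind the gate posts and handed the job in at about 17 s. I first pushed it about 17 mm left with two fingertips to line it up. Then I pushed it straight through the opening from behind, with the fingers on either side of the clasp.

- **Final position:** the last top-camera fit put the tin's centre 68 mm past the posts' line and 0.3 mm off the middle line. It is square to the case (yaw 0.00 rad) and its top is still 49.5 mm above the wood.
- **Forces:** the forces I read while pushing stayed around 6 N or less, with no sign of jamming on the brass.
- **Other things:** the hand is clear, and in the last picture the flap looks shut and the bowl, coasters, mould and tongs look unmoved. I did not measure those, and the crop did not show the tray or the farther tumbler.

**Checks that failed or disagreed:**
- The side-camera fits of the tin read 8–9 mm further right than the top camera, probably because they took in some of the side wall, so I used the top camera.
- Two fits were spoiled by the hand hiding the tin. For the last part of the push I went by the tool's offset from the tin and a side picture; the final clear view agreed.
- The tool leaned about 4° during the moves; this did no harm I could see.

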